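# Put the flip-top caddy away under the low rack

### The job

Shut the lid of the green flip-top caddy, carry the caddy over to the low steel rack, set it down flat on the liner in front of the empty bay with its pull tab facing out of the bay, and let go. Then take it again and slide it along the liner, without lifting it, straight in under the rack until the whole box is covered and only the pull tab still sticks out of the front. Keep the caddy from touching the rack, leave everything else where it stands, and let go.

Things in the scene. Friction and masses are not known exactly. Their poses are not given: they have to be found in the camera images.
- caddy: Green plastic flip-top caddy, a loose low box 140 (x) x 60 (y) x 45 mm high, 3 mm walls, about 0.46 kg with its lid; with the lid shut it is 50 mm high. Origin: centre of the underside of the box. A pull tab 34 mm long (x), 14 mm wide (y), from 20 to 46 mm above the underside, stands out of the middle of the -x end. The lid is hinged along the +y long side.
- caddy_lid (a joint): Caddy lid angle, rad: 0 shut flat on the box, grows as it opens, stop at 2.0. Flat plate 138 x 56 x 5 mm hinged on a line along caddy x at y = +28 mm, 45 mm above the underside; shut it reaches to y = -28 mm. Starts open, leaning slightly outwards beyond upright. Very light hinge with no spring: pushed past upright towards the box (about 0.5 N at the free edge) it falls shut on its own.
- lid_edge (a point): Middle of the lid's free edge (56 mm from the hinge).
- tab (a point): A point to grip in the middle of the tab's width, 22 mm out from the box's -x end face (92 mm from the caddy's origin along -x), 36 mm above the underside.
- rack: Fixed low rack of bare steel slats, 150 deep (x) x 244 wide (y), underside of the slats 64 mm above the liner, top 71 mm. Origin: on the liner under its centre; front edge (facing the robot) at its x = -75 mm. Three pairs of 8 mm square legs at y = -118, 0, +118 mm make two bays, each 110 mm wide inside, centred at y = -59 and +59 mm, open in front and behind. Nothing stands on it.
- bay: The empty bay, marked by a black rubber mat under it, 130 x 80 mm and under 1 mm thick (it does not hinder sliding). Origin: on the liner at the bay's middle, 75 mm behind the rack's front edge; x points straight into the bay, away from the robot, y along the rack's width. The caddy with its box's -x end face just behind the front edge is at x = 0 to +10 mm here.
- soap_box: Loose white plastic soap box 130 x 60 x 44 mm in the other bay; stays there. Origin: centre of its underside.
- holder: Loose yellow plastic toilet brush holder, open round pot, 100 mm wide, 125 mm high, on the other side of the rack from the caddy. Origin: centre of its underside. Leave alone.
- jar: Loose empty amber glass jar, 80 mm wide, 110 mm high, well to one side of the rack. Origin: centre of its underside. Leave alone.
- squeeze_bottle: Loose capped white squeeze bottle, 64 mm wide, 190 mm high, to the right of the rack. Origin: centre of its underside. Leave alone.
- grout_brush: Loose stainless steel grout brush, 180 mm long along its x, 34 mm high, lying to the left of the rack, pointing away from the robot. Origin: on the liner under its middle. Leave alone.
- tumbler: Loose steel tumbler, 68 mm wide, 90 mm high, well to the other side of the rack from the jar. Origin: centre of its underside. Leave alone.
Not all that is in view belongs to the job. What is shaped like the caddy but orange or red is not meant.

How it is judged:
By the outcome, as a careful person would: the job done as asked, in the order asked, and still so for the second after the job is handed in, with the robot touching nothing.
It also fails if it takes over 72 s, if anything falls off the work surface, if the arm or the gripper's body presses on something with over 40 N, if the wrist force passes 120 N, or if a joint passes its speed limit or range.

### The arm

A 6-joint arm with a two-finger parallel gripper is mounted at the origin on the work surface. World frame = base frame: x ahead of the robot, y to its left, z up, the work surface at z = 0. Lengths are in m, angles in rad, forces in N, time in s.
With the tool pointing down it reaches from about 0.35 to 0.775 m from the base axis. Payload 5.5 kg.
Tool frame: the origin (TCP) lies between the finger pads; the fingertips stand env.nose_length ahead of it and the grasp point (between the pads) lies 8 mm behind it (env.nose_length is the distance from the TCP to the fingertips, in m); z points along the fingers, y is the direction in which the jaws open and shut (so a half turn about z gives the same grasp; the last joint's range is limited). The gripper opens to 85 mm and grips with 20 to 120 N. Pads are 22 mm wide; open, the fingers measure 114 mm over their backs; the gripper's body (76 mm by 85 mm) begins 54 mm behind the grasp point. The pads swing forward as they close: fully open they stand 13 mm farther back than shut.
Start: joints at [-1.372, 0.313, 0.046, 1.304, 0, 1.431], TCP at [0.191, -0.542, 0.242] pointing down, gripper open.
Joint ranges: [-2.76, 2.76], [-0.86, 1.69], [-1.03, 1.26], [-2.2, 2.34], [-1.47, 1.5], [-3.14, 3.14]. Speed limits (rad/s): [2.57, 2.57, 3.14, 3.14, 3.14, 3.14].

### API

Orientations are given as a unit quaternion [w, x, y, z].
In Python, from workcell import env gives the robot as it stands. The module is installed in compiled form; this text tells all that it offers.
- The arm moves only by the shell command python3 -m creep 'ROWS' [FORCE]. ROWS is a JSON object of lists of equal length, an entry for each row: "hand": the finger opening in mm, from 0 to 85.4; "delta_pos": the shift along the tool's x, y, z scaled (see below), a list of three; "turn": the turn about the tool's z scaled (see below). In form: {"hand": [hand, ...], "delta_pos": [[dx, dy, dz], ...], "turn": [turn, ...]}. A call has exactly 5 rows; each row shifts and turns the commanded pose from where the row before left it, along the tool's axes as they then stand; what a row does not reach is not made up. The controller multiplies each number of a shift by 0.8 m and each number of a turn by 5 degrees. A row lasts 1/12 s, in which the tool goes at most 41.7 mm and 7.16 degrees, less where a joint would pass 70% of its speed; a pose out of reach is approached as far as the arm can. A call with a number of a shift or a turn outside -1 to 1 is refused whole. A call with a gripper value outside its range is refused whole. The fingers move at their own pace and stop on an object; FORCE is the grip in N (left out, the last holds). Time passes only in rows, so rows that do not move let the fingers close, or fill a call up. It gives the time, the measured TCP pose, the force and the opening at its end, in the units of the state.
- env.get_state(): the state, without advancing time (a new reading comes with each control period).
- env.read_camera(name): name is "scene" or "top" or "wrist"; returns a dict with "pixels" (480x640x3 uint8, red, green, blue), "depth" (480x640 float32, m along the optical axis (not along the pixel's ray), 0 where there is no reading), "fx", "fy", "cx", "cy" (pixels), "origin" and "orientation" of the camera in the world. Camera axes: x right, y down, z forward; pixel columns grow to the right and rows downward; lengths in m; the calibration is good to about 2 mm. A picture is of the moment at which its call begins.
- env.hand_in(): hands the job in, once; it reports no verdict.
Trained networks look in the newest picture that a camera, given by its name, has taken for a name from the list of things; names that differ only in an ending like _2 or _b are one class to them, and where a whole thing is asked for, a point or a joint stands for the part that bears it (a point fixed in the world has none). Each returns a list of dicts, best first, with "score" (0 to 1); they miss things now and then, are a little off and sometimes report something else, mostly with a low value. They report only what shows in the picture. A call takes as long as a camera call. They do not tell look-alikes from the thing itself.
- env.find_in(camera, target): "location" ([row, column] in pixels, amid what is visible of it).
- env.pinpoint(camera, target): "location" ([row, column] in pixels: a listed point, or the origin of a listed thing).
The state is a dict: "clock": time; "joint_pos": joint angles; "qvel": joint speeds; "tau": joint torques, N m; "tcp_pos": TCP position; "orientation": TCP orientation; "wrist_force": force on the tool from outside, world axes, zero at the start; "ft_torque": the same for the moment, N m; "finger_gap": finger opening in m.
Only numpy, scipy, OpenCV 4.12 (cv2) and the standard library are available. Lean on these libraries where they do the work, as an engineer would, in place of code of your own. Each camera call takes 0.05 s, during which the arm holds its last target.

## Working session

There is one attempt and no reset: what is moved stays moved. The work goes in short steps, Python scripts to look and compute and a shell command to move; the robot and the scene stay as the last step left them, time stands still between calls to the robot, and variables do not carry over. Pictures are saved under pics/ and viewed, and the job is handed in when it is done.

```bash
mkdir -p pics
cat > h.py <<'E'
import numpy as np, cv2
from scipy.spatial.transform import Rotation as R
from workcell import env
def rot(q): return R.from_quat([q[1],q[2],q[3],q[0]])
def cam(n,save=None):
    c=env.read_camera(n)
    if save: cv2.imwrite('pics/'+save,c['pixels'][:,:,::-1])
    return c
def world(c,r,k,d=None):
    if d is None:
        w=c['depth'][int(r)-1:int(r)+2,int(k)-1:int(k)+2]; w=w[w>0]; d=np.median(w)
    p=np.array([(k-c['cx'])/c['fx']*d,(r-c['cy'])/c['fy']*d,d])
    return rot(c['orientation']).apply(p)+np.array(c['origin'])
def cloud(c):
    v,u=np.mgrid[0:480,0:640]; d=c['depth']
    p=np.stack([(u-c['cx'])/c['fx']*d,(v-c['cy'])/c['fy']*d,d],-1)
    return (rot(c['orientation']).apply(p.reshape(-1,3))+np.array(c['origin'])).reshape(480,640,3)
def st():
    s=env.get_state(); print('t',round(s['clock'],3),'tcp',np.round(s['tcp_pos'],4),'eul xyz',np.round(rot(s['orientation']).as_euler('xyz',degrees=True),2),'F',np.round(s['wrist_force'],2),'gap',round(s['finger_gap'],4),'j',np.round(s['joint_pos'],3)); print('toolaxes(cols)',np.round(rot(s['orientation']).as_matrix(),3).tolist())
    return s
E
python3 - <<'E'
from h import *
st(); print(env.nose_length)
for n in ['scene','top']:
    c=cam(n,n+'0.png'); print(n,np.round(c['origin'],3))
    for t in ['caddy','caddy_lid','rack','soap_box','holder']:
        print(t,[(np.round(f['location']),round(f['score'],2)) for f in env.find_in(n,t)[:4]])
    for t in ['caddy','tab','lid_edge','bay','rack']:
        for f in env.pinpoint(n,t)[:3]:
            r,k=f['location']; print(' pin',t,np.round([r,k]),round(f['score'],2),np.round(world(c,r,k),3))
st()
E
```

```text
t 0.0 tcp [ 0.191  -0.5418  0.2414] eul xyz [-1.799e+02 -2.000e-02  1.941e+01] F [-0.13  0.97 -0.42] gap 0.0857 j [-1.372  0.314  0.045  1.304  0.     1.431]
toolaxes(cols) [[0.943, 0.332, -0.0], [0.332, -0.943, 0.002], [0.0, -0.002, -1.0]]
0.011
scene [0.904 0.766 0.919]
caddy [(array([319., 509.]), 0.97), (array([294., 386.]), 0.9), (array([372., 414.]), 0.63)]
caddy_lid [(array([375., 429.]), 0.82), (array([313., 282.]), 0.69), (array([308., 511.]), 0.62)]
rack [(array([279., 265.]), 0.73)]
soap_box []
holder [(array([180., 274.]), 0.81), (array([196., 189.]), 0.27)]
 pin caddy [298. 268.] 0.69 [0.684 0.067 0.07 ]
 pin caddy [298. 386.] 0.58 [0.471 0.165 0.046]
 pin caddy [326. 505.] 0.57 [0.315 0.337 0.051]
 pin tab [342. 442.] 0.7 [0.438 0.304 0.045]
 pin tab [274. 422.] 0.66 [0.369 0.143 0.042]
 pin tab [282. 526.] 0.58 [0.2   0.27  0.046]
 pin lid_edge [280. 381.] 0.8 [0.454 0.12  0.049]
 pin lid_edge [306. 496.] 0.74 [0.291 0.287 0.044]
 pin lid_edge [372. 438.] 0.59 [0.503 0.374 0.089]
 pin bay [280. 257.] 0.6 [0.683 0.011 0.069]
 pin rack [297. 267.] 0.64 [0.677 0.04  0.041
[... 467 characters left out ...]
y [265. 254.] 0.91 [0.453 0.137 0.05 ]
 pin caddy [239. 178.] 0.87 [0.512 0.325 0.023]
 pin tab [378. 194.] 0.86 [0.194 0.265 0.047]
 pin tab [270. 184.] 0.78 [0.437 0.3   0.045]
 pin tab [302. 251.] 0.67 [0.368 0.141 0.047]
 pin lid_edge [239. 142.] 0.98 [0.504 0.382 0.094]
 pin lid_edge [337. 187.] 0.83 [0.285 0.285 0.041]
 pin lid_edge [265. 268.] 0.69 [0.456 0.11  0.001]
 pin bay [177. 337.] 0.97 [ 0.658 -0.05   0.071]
 pin rack [178. 308.] 0.9 [ 0.669  0.02  -0.   ]
t 1.1 tcp [ 0.1911 -0.5424  0.2423] eul xyz [179.99   0.    19.41] F [ 0.07  0.06 -0.35] gap 0.0854 j [-1.372  0.313  0.046  1.304 -0.     1.431]
toolaxes(cols) [[0.943, 0.332, 0.0], [0.332, -0.943, -0.0], [-0.0, 0.0, -1.0]]
```

View pics/scene0.png

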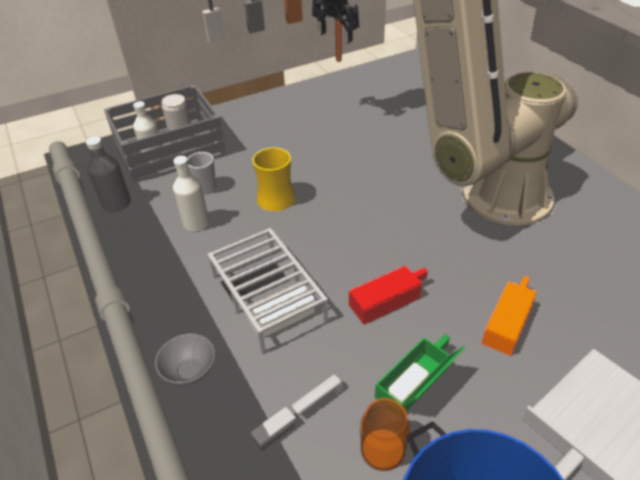

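View pics/top0.png

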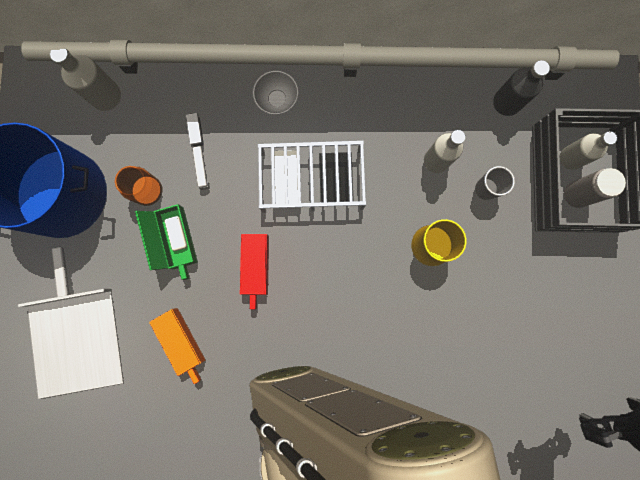

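The top view shows the green caddy at about (240,170), open with the lid leaning to the image left and the tab toward the robot at (270,184). The rack is at (175,312), with the empty bay and its mat at about (177,337). The jar is at (185,140), and the red look-alike at (265,255). Next I'll measure the poses.

Run:
```python
from h import *
c=cam('top'); P=cloud(c); px=c['pixels'].astype(int)
hsv=cv2.cvtColor(c['pixels'],cv2.COLOR_RGB2HSV)
g=(hsv[...,0]>45)&(hsv[...,0]<80)&(hsv[...,1]>120)
n,l,s,_=cv2.connectedComponentsWithStats(g.astype(np.uint8)); print(s[1:][s[1:,4]>30])
cv2.imwrite('pics/crop1.png',cv2.resize(c['pixels'][90:300,100:390,::-1],None,fx=2.7,fy=2.7,interpolation=cv2.INTER_CUBIC))
pts=P[g]
for lo,hi in [(0.0,.01),(.035,.05),(.05,.07),(.07,.09),(.09,.12)]:
    q=pts[(pts[:,2]>lo)&(pts[:,2]<hi)]
    if len(q)>3: print(lo,hi,len(q),np.round(cv2.minAreaRect((q[:,:2]*1000).astype(np.float32)),1) if 0 else cv2.minAreaRect((q[:,:2]*1000).astype(np.float32)))
# rack pts
m=np.zeros((480,640),bool); m[135:215,250:375]=1
q=P[m]; q=q[(q[:,2]>.06)&(q[:,2]<.08)]
print('rack',len(q),np.median(q[:,2]),cv2.minAreaRect((q[:,:2]*1000).astype(np.float32)))
m[:]=0; m[145:210,320:352]=1
dk=(px.sum(2)<110)&m
q=P[dk]; q=q[q[:,2]<.02]; print('mat',len(q),cv2.minAreaRect((q[:,:2]*1000).astype(np.float32)))
m[:]=0; m[160:215,110:165]=1
q=P[m]; q=q[(q[:,2]>.095)]; print('jar',cv2.minAreaRect((q[:,:2]*1000).astype(np.float32)))
```

```text
[[ 135  205   58   74 1849]]
0.0 0.01 407 ((518.2830810546875, 335.865234375), (129.24867248535156, 45.547813415527344), 17.648794174194336)
0.035 0.05 372 ((500.9789733886719, 325.70318603515625), (173.6835479736328, 62.854705810546875), 16.99287223815918)
0.05 0.07 393 ((497.4828796386719, 331.136474609375), (167.01614379882812, 72.3184585571289), 15.283361434936523)
0.07 0.09 411 ((503.403564453125, 371.9997253417969), (136.0333709716797, 14.269695281982422), 18.320354461669922)
0.09 0.12 228 ((502.33123779296875, 378.203125), (136.7909698486328, 10.488228797912598), 17.267213821411133)
rack 2280 0.07141061702941665 ((664.3403930664062, 9.633087158203125), (152.21728515625, 244.0138702392578), 2.9236414432525635)
mat 4 ((657.7646484375, -66.29947662353516), (31.2945613861084, 87.90505981445312), 82.9524154663086)
jar ((503.88287353515625, 227.12005615234375), (521.7201538085938, 87.22346496582031), 57.88622283935547)
```

View pics/crop1.png

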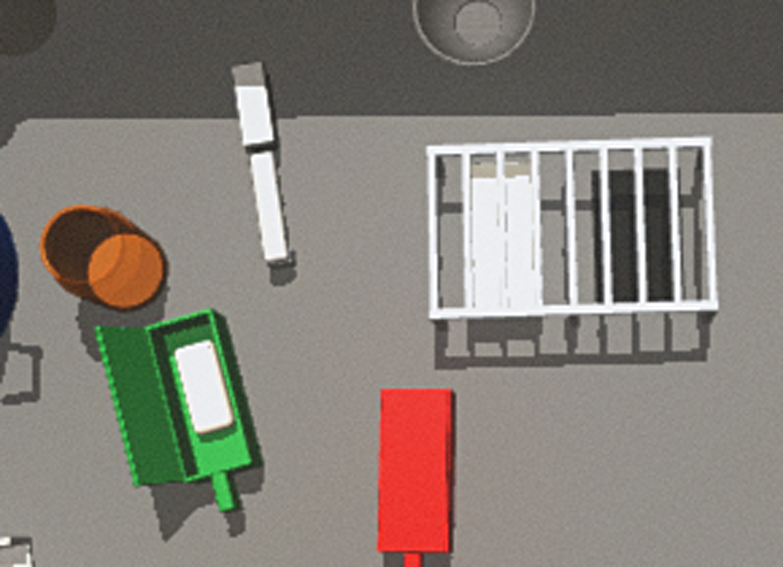

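```bash
cat >> h.py <<'E'
def go(target,yaw=None):
    "print scaled total shift (tool axes, current) to reach target TCP; turn total"
    s=env.get_state(); r=rot(s['orientation']); d=np.array(target)-s['tcp_pos']
    y=r.as_euler('xyz',degrees=True)[2]
    out=r.inv().apply(d)/0.8
    print('shift total',np.round(out,4),'mm',np.round(np.linalg.norm(d)*1000,1),'min rows',np.round(np.linalg.norm(d)/.0417,1))
    if yaw is not None: print('turn total',round(-(yaw-y)/5,3))
E
python3 - <<'E'
from h import *
c=cam('top'); P=cloud(c)
for nm,(a,b,e,f) in dict(jar=(160,210,110,165),bucket=(120,240,0,110),rackside=(0,1,0,1)).items():
    q=P[a:b,e:f].reshape(-1,3); q=q[q[:,2]>.03]
    if len(q): print(nm,np.round(np.percentile(q[:,2],[50,95,99]),3))
q=P[100:300,0:260].reshape(-1,3)
for z in (.1,.14,.18,.22):
    k=q[(q[:,2]>z)]; k=k[(k[:,1]>.3)]
    if len(k): print(z,len(k),'min',k.min(0).round(3),'max',k.max(0).round(3))
k=q[(q[:,2]>.1)&(q[:,1]<.44)&(q[:,0]>.56)]; print('jar',k.min(0),k.max(0))
go([.43,-.1,.242]); go([.43,-.1,.242],17)
E
```

```text
jar [0.083 0.112 0.114]
bucket [0.113 0.2   0.203]
0.1 3983 min [0.445 0.36  0.1  ] max [0.729 0.713 0.205]
0.14 2463 min [0.51  0.475 0.14 ] max [0.729 0.69  0.205]
0.18 1005 min [0.511 0.51  0.18 ] max [0.729 0.663 0.205]
jar [0.59845108 0.37933536 0.10005165] [0.66528431 0.43995532 0.11457273]
shift total [ 4.654e-01 -4.223e-01  4.000e-04] mm 502.7 min rows 12.1
shift total [ 4.654e-01 -4.223e-01  4.000e-04] mm 502.7 min rows 12.1
turn total 0.482
```

```bash
python3 -m creep '{"hand":[0,0,0,0,0],"delta_pos":[[0.036,-0.032,0],[0.036,-0.032,0],[0.036,-0.032,0],[0.036,-0.032,0],[0.036,-0.032,0]],"turn":[0,0,0,0,0]}' 40
python3 -m creep '{"hand":[0,0,0,0,0],"delta_pos":[[0.036,-0.032,0],[0.036,-0.032,0],[0.036,-0.032,0],[0.036,-0.032,0],[0.036,-0.032,0]],"turn":[0,0,0,0,0]}'
python3 -m creep '{"hand":[0,0,0,0,0],"delta_pos":[[0.036,-0.032,0],[0.036,-0.032,0],[0.036,-0.032,0],[0,0,0],[0,0,0]],"turn":[0.16,0.16,0.16,0,0]}'
python3 -c "
from h import *
st(); go([.449,.399,.24],17)"
```

```text
clock: 1.62
tcp_pos: [0.2848, -0.3722, 0.2423]
orientation: [0.0, 0.986, 0.168, 0.0]
wrist_force: [1.0, -0.2, -0.3]
finger_gap: 0.0257
clock: 2.03
tcp_pos: [0.3782, -0.2035, 0.2426]
orientation: [0.0, 0.986, 0.168, 0.0]
wrist_force: [1.5, -0.4, -0.5]
finger_gap: 0.0003
clock: 2.45
tcp_pos: [0.4357, -0.1029, 0.2424]
orientation: [0.0, 0.989, 0.15, 0.0]
wrist_force: [0.1, -1.0, 0.2]
finger_gap: 0.0002
t 2.45 tcp [ 0.4357 -0.1029  0.2424] eul xyz [179.98  -0.    17.31] F [ 0.15 -0.99  0.22] gap 0.0002 j [-0.411  0.067 -0.259  1.245 -0.     2.428]
toolaxes(cols) [[0.955, 0.298, 0.0], [0.298, -0.955, -0.0], [0.0, 0.0, -1.0]]
shift total [ 0.2025 -0.594   0.0028] mm 502.0 min rows 12.0
turn total 0.062
```

```bash
for i in 1 2 3 4 5 6 7; do python3 -m creep '{"hand":[0,0,0,0,0],"delta_pos":[[0,0,0],[0,0,0],[0,0,0],[0,0,0],[0,0,0]],"turn":[-1,-1,-1,-1,-1]}' | grep tcp; done
python3 -m creep '{"hand":[0,0,0,0,0],"delta_pos":[[0,0,0],[0,0,0],[0,0,0],[0,0,0],[0,0,0]],"turn":[-0.95,0,0,0,0]}'
python3 -c "
from h import *
st(); go([.449,.399,.24],-163)"
```

```text
tcp_pos: [0.4344, -0.1062, 0.2423]
tcp_pos: [0.4344, -0.1063, 0.2423]
tcp_pos: [0.4344, -0.1063, 0.2423]
tcp_pos: [0.4344, -0.1063, 0.2423]
tcp_pos: [0.4344, -0.1063, 0.2423]
tcp_pos: [0.4344, -0.1063, 0.2423]
tcp_pos: [0.4344, -0.1063, 0.2423]
clock: 5.78
tcp_pos: [0.4349, -0.1053, 0.2423]
orientation: [0.0, -0.145, 0.989, -0.0]
wrist_force: [-0.6, 1.4, -0.5]
finger_gap: -0.0003
t 5.783 tcp [ 0.4349 -0.1053  0.2423] eul xyz [-179.99    0.   -163.37] F [-0.59  1.38 -0.47] gap -0.0003 j [-0.417  0.066 -0.26   1.245 -0.    -0.708]
toolaxes(cols) [[-0.958, -0.286, 0.0], [-0.286, 0.958, -0.0], [-0.0, -0.0, -1.0]]
shift total [-0.1974  0.599   0.0028] mm 504.5 min rows 12.1
turn total -0.074
```

```bash
for i in 1 2 3; do python3 -m creep '{"hand":[0,0,0,0,0],"delta_pos":[[-0.0132,0.04,0],[-0.0132,0.04,0],[-0.0132,0.04,0],[-0.0132,0.04,0],[-0.0132,0.04,0]],"turn":[0,0,0,0,0]}' | grep tcp; done
python3 -m creep '{"hand":[0,0,0,0,0],"delta_pos":[[0,0,0],[0,0,0],[0,0,0.02],[0,0,0.04],[0,0,0.04]],"turn":[0,0,0,0,0]}' 
python3 -c "
from h import *
cam('scene','s1.png')
st(); go([.449,.399,.093],-163)"
```

```text
tcp_pos: [0.4393, 0.0649, 0.2424]
tcp_pos: [0.4436, 0.2337, 0.2424]
tcp_pos: [0.448, 0.4022, 0.2421]
clock: 7.45
tcp_pos: [0.4493, 0.3998, 0.163]
orientation: [0.002, -0.145, 0.989, 0.001]
wrist_force: [-0.2, -0.5, -0.4]
finger_gap: -0.0003
t 7.5 tcp [0.4456 0.397  0.1549] eul xyz [-179.82   -0.49 -163.35] F [-2.23 -2.5  -5.72] gap 0.0002 j [ 0.594  0.4   -0.046  1.134 -0.     0.303]
toolaxes(cols) [[-0.958, -0.287, -0.007], [-0.286, 0.958, -0.006], [0.009, -0.003, -1.0]]
shift total [-0.0055  0.0014  0.0773] mm 62.0 min rows 1.5
turn total -0.07
```

View pics/s1.png

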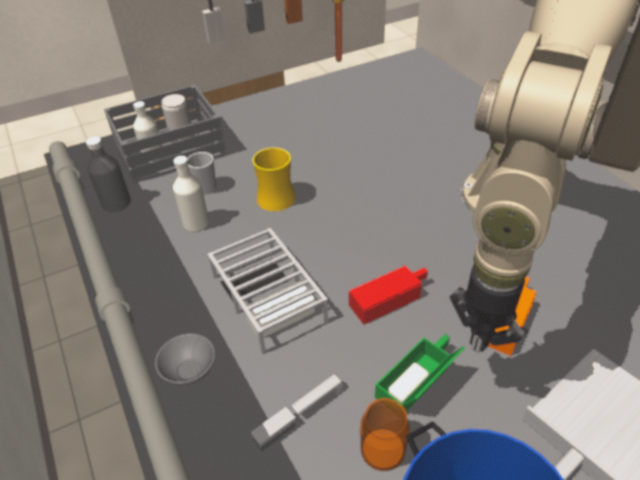

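The gripper hangs above the outer side of the lid at about (330,485), with the caddy still open at (375,415). I'll descend outside the lid and push it.

```bash
python3 -m creep '{"hand":[0,0,0,0,0],"delta_pos":[[0,0,0.029],[0,0,0.029],[0,0,0.028],[0,0,0],[0,-0.01,0]],"turn":[0,0,0,0,0]}' 
python3 -m creep '{"hand":[0,0,0,0,0],"delta_pos":[[0,-0.01,0],[0,-0.01,0],[0,-0.01,0],[0,-0.01,0],[0,-0.01,0]],"turn":[0,0,0,0,0]}' 
python3 -c "
from h import *
cam('scene','s2.png')
st()"
```

```text
clock: 7.92
tcp_pos: [0.4498, 0.392, 0.0934]
orientation: [-0.001, -0.146, 0.989, -0.0]
wrist_force: [0.6, -0.7, 0.2]
finger_gap: 0.0001
clock: 8.33
tcp_pos: [0.4629, 0.3536, 0.0944]
orientation: [0.001, -0.146, 0.989, 0.0]
wrist_force: [0.0, -1.0, 0.5]
finger_gap: 0.0002
t 8.383 tcp [0.463  0.3523 0.0941] eul xyz [-1.7994e+02  4.0000e-02 -1.6333e+02] F [ 0.29 -1.35  0.36] gap 0.0001 j [ 0.513  0.41  -0.189  0.971 -0.001  0.222]
toolaxes(cols) [[-0.958, -0.287, 0.001], [-0.287, 0.958, -0.001], [-0.001, -0.001, -1.0]]
```

View pics/s2.png

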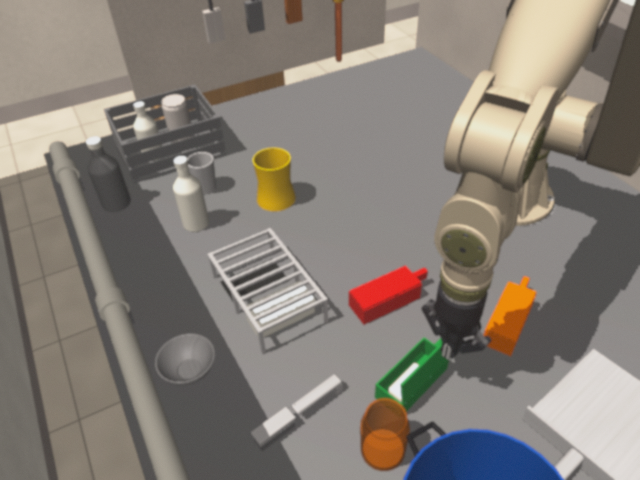

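The lid is now about upright at (365,425), so I'll push a little further.

```bash
python3 -m creep '{"hand":[0,0,0,0,0],"delta_pos":[[0,-0.008,0],[0,-0.008,0],[0,-0.008,0],[0,-0.006,0],[0,0,0]],"turn":[0,0,0,0,0]}' 
python3 -m creep '{"hand":[0,0,0,0,0],"delta_pos":[[0,0,-0.02],[0,0,-0.03],[0,0,-0.03],[0,0,-0.03],[0,0,0]],"turn":[0,0,0,0,0]}' 
python3 -c "
from h import *
cam('scene','s3.png');c=cam('wrist','w3.png')
st()"
```

```text
clock: 8.8
tcp_pos: [0.4692, 0.3306, 0.0933]
orientation: [-0.0, -0.145, 0.989, -0.0]
wrist_force: [-0.5, 0.2, 0.5]
finger_gap: -0.0002
clock: 9.22
tcp_pos: [0.4713, 0.333, 0.1866]
orientation: [0.004, -0.146, 0.989, 0.001]
wrist_force: [1.2, 0.2, 0.5]
finger_gap: 0.0001
t 9.317 tcp [0.4697 0.3321 0.1825] eul xyz [ 1.7997e+02  1.5000e-01 -1.6322e+02] F [-0.91  0.82 -1.04] gap 0.0003 j [ 0.476  0.335 -0.071  1.162  0.     0.183]
toolaxes(cols) [[-0.957, -0.289, 0.002], [-0.289, 0.957, 0.001], [-0.003, 0.0, -1.0]]
```

View pics/s3.png

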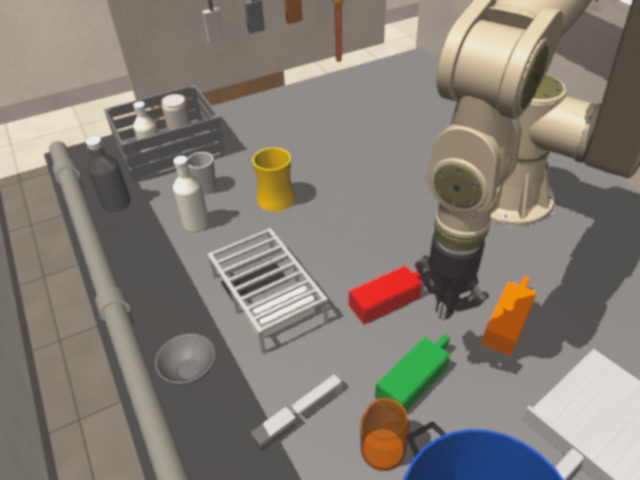

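View pics/w3.png

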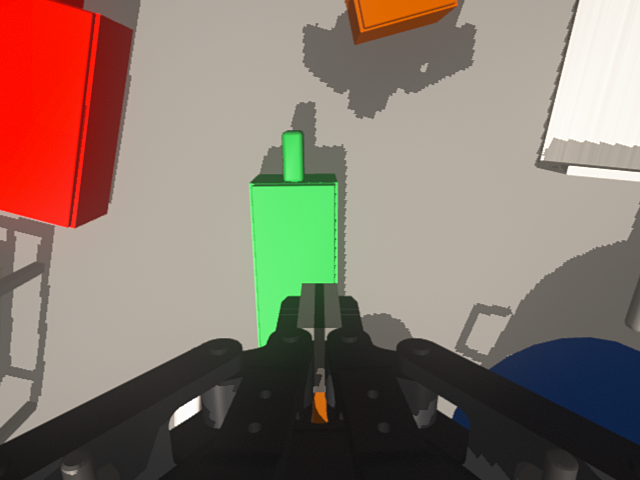

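The lid is shut: both views show flat green (scene (375,413), wrist box (170–345, 250–340), tab at (155,292)). Next I'll measure the shut caddy precisely.

```bash
cat >> h.py <<'E'
def green(n,zlo=.043,zhi=.058,tab=False):
    c=cam(n); P=cloud(c); h=cv2.cvtColor(c['pixels'],cv2.COLOR_RGB2HSV)
    g=(h[...,0]>45)&(h[...,0]<80)&(h[...,1]>100)&(c['depth']>0)
    q=P[g]; print(n,'n',len(q),'zpct',np.round(np.percentile(q[:,2],[5,50,95]),4))
    k=q[(q[:,2]>zlo)&(q[:,2]<zhi)]; r=cv2.minAreaRect((k[:,:2]*1000).astype(np.float32)); print(n,len(k),np.round(r[0],1),np.round(r[1],1),round(r[2],2))
    return c,P,g
E
python3 - <<'E'
from h import *
for n in ('scene','wrist','top'):
    c,P,g=green(n,.0475)
    for f in env.pinpoint(n,'tab')[:3]:
        r,k=f['location']; print('tab',np.round([r,k]),round(f['score'],2),np.round(world(c,r,k),4))
E
```

```text
scene n 2834 zpct [0.0165 0.0489 0.0522]
scene 1904 [508.8 326.2] [161.5  57.8] 17.19
tab [276. 422.] 0.96 [0.4953 0.2904 0.2456]
tab [342. 443.] 0.95 [0.4349 0.3052 0.0446]
tab [284. 528.] 0.95 [0.1617 0.2489 0.0005]
wrist n 11573 zpct [0.0408 0.0502 0.0517]
wrist 9021 [490.1 319.7] [147.8  56.1] 17.36
tab [154. 294.] 0.76 [0.4271 0.3013 0.0465]
top n 1687 zpct [0.0324 0.0502 0.0543]
top 1312 [501.3 324.2] [170.7  59.6] 17.18
tab [305. 251.] 0.86 [0.3615 0.1418 0.047 ]
tab [378. 194.] 0.85 [0.1939 0.2651 0.0456]
tab [274. 186.] 0.83 [0.4287 0.2957 0.0409]
```

```bash
python3 -m creep '{"hand":[85,85,85,85,85],"delta_pos":[[-0.018,-0.005,0],[-0.018,-0.005,0],[-0.018,-0.005,0],[0,0,0],[0,0,0]],"turn":[-0.08,0,0,0,0]}' 
python3 -c "
from h import *
st();go([.517,.3285,.022],-162.8);green('wrist',.0475)
cam('wrist','w4.png')"
```

```text
clock: 10.03
tcp_pos: [0.5138, 0.3324, 0.1805]
orientation: [-0.001, -0.149, 0.989, -0.0]
wrist_force: [-0.4, 0.6, -0.1]
finger_gap: 0.0608
t 10.033 tcp [0.5138 0.3324 0.1805] eul xyz [-1.7999e+02 -9.0000e-02 -1.6288e+02] F [-0.42  0.65 -0.11] gap 0.0608 j [0.443 0.409 0.033 1.196 0.    0.144]
toolaxes(cols) [[-0.956, -0.294, -0.002], [-0.294, 0.956, -0.001], [0.002, -0.0, -1.0]]
shift total [-0.0027 -0.0058  0.1981] mm 158.6 min rows 3.8
turn total -0.015
wrist n 18519 zpct [0.0455 0.0503 0.0515]
wrist 16320 [500.6 322.5] [170.7  57.1] 17.3
```

View pics/w4.png

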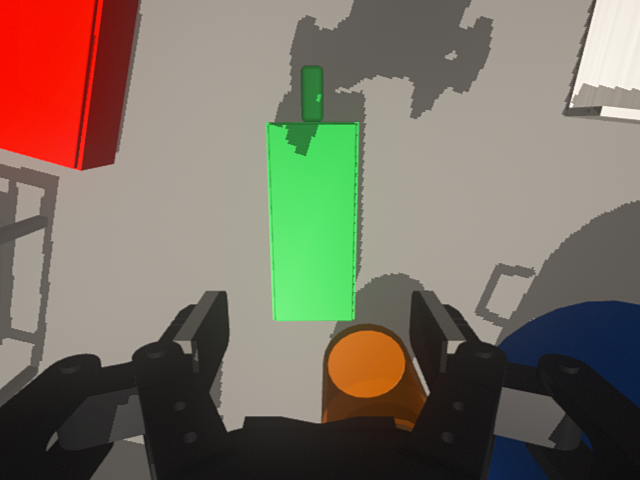

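The open jaws straddle the box, which spans columns 272–357 with the lid flat and the jar clear behind. I'll descend.

```bash
python3 -m creep '{"hand":[85,85,85,85,85],"delta_pos":[[-0.003,-0.006,0],[0,0,0.03],[0,0,0.035],[0,0,0.035],[0,0,0.03]],"turn":[0,0,0,0,0]}' 
python3 -m creep '{"hand":[85,85,85,85,85],"delta_pos":[[0,0,0.02],[0,0,0.02],[0,0,0.02],[0,0,0.008],[0,0,0]],"turn":[0,0,0,0,0]}' 
python3 -m creep '{"hand":[50,50,50,50,50],"delta_pos":[[0,0,0],[0,0,0],[0,0,0],[0,0,0],[0,0,0]],"turn":[0,0,0,0,0]}' 40
python3 -c "
from h import *
st()"
```

```text
clock: 10.55
tcp_pos: [0.5168, 0.3284, 0.0762]
orientation: [-0.0, -0.149, 0.989, -0.0]
wrist_force: [0.5, -0.6, -0.2]
finger_gap: 0.0844
clock: 10.97
tcp_pos: [0.5159, 0.328, 0.0214]
orientation: [-0.002, -0.149, 0.989, -0.001]
wrist_force: [-0.2, 0.0, -0.7]
finger_gap: 0.0849
clock: 11.38
tcp_pos: [0.5184, 0.3294, 0.0246]
orientation: [0.001, -0.149, 0.989, 0.0]
wrist_force: [-0.7, 1.5, 5.6]
finger_gap: 0.0593
t 11.383 tcp [0.5184 0.3294 0.0246] eul xyz [ 1.7997e+02  1.4000e-01 -1.6283e+02] F [-0.72  1.47  5.58] gap 0.0593 j [ 0.435  0.53  -0.185  0.854  0.     0.136]
toolaxes(cols) [[-0.955, -0.295, 0.002], [-0.295, 0.955, 0.001], [-0.002, 0.001, -1.0]]
```

```bash
python3 -m creep '{"hand":[50,50,50,50,50],"delta_pos":[[0,0,-0.01],[0,0,-0.02],[0,0,-0.03],[0,0,-0.035],[0,0,-0.035]],"turn":[0,0,0,0,0]}' 60
python3 -c "
from h import *
c=cam('scene','s5.png')
st();go([.502,-.0573,.13],-177.1)
c=cam('top','t5.png');P=cloud(c)
m=np.zeros((480,640),bool); m[135:215,250:375]=1
m&=(P[...,2]>.062)&(P[...,2]<.08)
q=P[m]
# front edge: per-column min x
for lo in np.arange(-.10,.13,.03):
    k=q[(q[:,1]>lo)&(q[:,1]<lo+.03)]; print(round(lo+.015,3),np.round(np.sort(k[:,0])[[2,-3]],4))
for lo in np.arange(.60,.74,.03):
    k=q[(q[:,0]>lo)&(q[:,0]<lo+.03)]; print('x',round(lo+.015,3),np.round(np.sort(k[:,1])[[1,-2]],4))
"
```

```text
clock: 11.8
tcp_pos: [0.5163, 0.3281, 0.1271]
orientation: [-0.002, -0.149, 0.989, -0.001]
wrist_force: [0.6, 0.6, -3.7]
finger_gap: 0.0592
t 11.85 tcp [0.5194 0.3296 0.1339] eul xyz [ 179.97    0.36 -162.84] F [2.18 0.38 0.24] gap 0.0592 j [ 0.435  0.435 -0.045  1.084 -0.     0.136]
toolaxes(cols) [[-0.955, -0.295, 0.006], [-0.295, 0.955, 0.002], [-0.006, 0.0, -1.0]]
shift total [ 0.1636 -0.4556  0.0036] mm 387.3 min rows 9.3
turn total 2.852
-0.085 [0.5932 0.7429]
-0.055 [0.5915 0.7429]
-0.025 [0.5904 0.7392]
0.005 [0.5885 0.7389]
0.035 [0.5877 0.7366]
0.065 [0.5857 0.7361]
0.095 [0.5842 0.7352]
0.125 [0.5831 0.7322]
x 0.615 [-0.1144  0.1286]
x 0.645 [-0.1119  0.1297]
x 0.675 [-0.1093  0.1306]
x 0.705 [-0.1091  0.1318]
x 0.735 [-0.1082  0.1344]
```

View pics/s5.png

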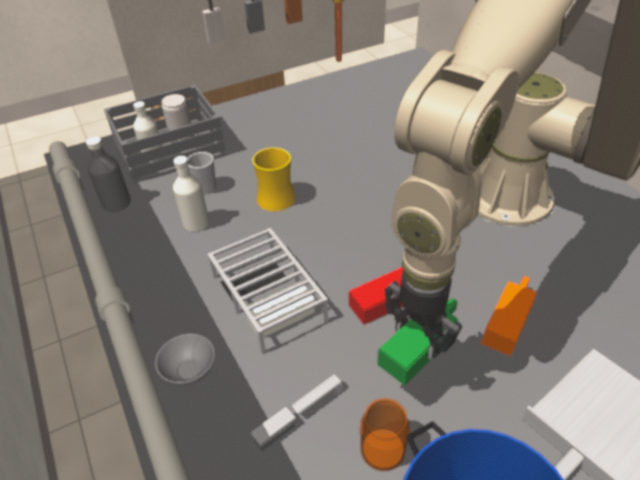

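The caddy is lifted level, with the lid shut. It's now being carried to the rack front.

```bash
for i in 1 2; do python3 -m creep '{"hand":[50,50,50,50,50],"delta_pos":[[0.0136,-0.038,0],[0.0136,-0.038,0],[0.0136,-0.038,0],[0.0136,-0.038,0],[0.0136,-0.038,0]],"turn":[0,0,0,0,0]}' |grep -E 'tcp|gap'; done
python3 -m creep '{"hand":[50,50,50,50,50],"delta_pos":[[0.0136,-0.038,0],[0.0136,-0.038,0],[0,0,0],[0,0,0],[0,0,0]],"turn":[0,0.55,0.8,0.8,0.72]}'
python3 -m creep '{"hand":[50,50,50,50,50],"delta_pos":[[0,0,0],[0,0,0.02],[0,0,0.03],[0,0,0.03],[0,0,0]],"turn":[0,0,0,0,0]}'
python3 -c "
from h import *
st();go([.4996,-.0573,.022],-177.2)
green('top',.03,.2)
cam('scene','s6.png');cam('top','t6.png')"
```

```text
tcp_pos: [0.5088, 0.166, 0.1253]
finger_gap: 0.0594
tcp_pos: [0.5017, 0.0048, 0.1255]
finger_gap: 0.0586
clock: 13.15
tcp_pos: [0.4991, -0.0591, 0.1254]
orientation: [-0.001, -0.022, 1.0, 0.0]
wrist_force: [0.0, 0.5, -4.1]
finger_gap: 0.0587
clock: 13.57
tcp_pos: [0.4962, -0.057, 0.0582]
orientation: [-0.004, -0.026, 1.0, 0.001]
wrist_force: [-1.7, 0.4, -4.1]
finger_gap: 0.0594
t 13.567 tcp [ 0.4962 -0.057   0.0582] eul xyz [ 179.85   -0.5  -177.08] F [-1.68  0.4  -4.09] gap 0.0594 j [-0.275  0.313 -0.438  0.829 -0.    -0.326]
toolaxes(cols) [[-0.999, -0.051, -0.009], [-0.051, 0.999, 0.002], [0.009, 0.003, -1.0]]
shift total [-0.0046 -0.0007  0.0452] mm 36.4 min rows 0.9
turn total 0.025Traceback (most recent call last):
  File "<string>", line 4, in <module>
    green('top',.03,.2)
    ~~~~~^^^^^^^^^^^^^^
  File "h.py", line 31, in green
    q=P[g]; print(n,'n',len(q),'zpct',np.round(np.percentile(q[:,2],[5,50,95]),4))
                                               ~~~~~~~~~~~~~^^^^^^^^^^^^^^^^^^
    return _quantile_unchecked(
        a, q, axis, out, overwrite_input, method, keepdims, weights)
    return _ureduce(a,
                    func=_quantile_ureduce_func,
    ...<5 lines>...
                    overwrite_input=overwrite_input,
                    method=method)
    r = func(a, **kwargs)
    result = _quantile(arr,
                       quantiles=q,
    ...<2 lines>...
                       out=out,
                       weights=wgt)
    slices_having_nans = np.isnan(arr[-1, ...])
                                  ~~~^^^^^^^^^
IndexError: index -1 is out of bounds for axis 0 with size 0
```

```bash
python3 -m creep '{"hand":[50,50,50,50,50],"delta_pos":[[0,0,0.014],[0,0,0.012],[0,0,0.01],[0,0,0.006],[0,0,0.004]],"turn":[0.02,0,0,0,0]}'
python3 -m creep '{"hand":[50,50,50,50,50],"delta_pos":[[0,0,0.002],[0,0,0.002],[0,0,0],[0,0,0],[0,0,0]],"turn":[0,0,0,0,0]}'
python3 -c "
from h import *
st()
cam('scene','s6.png')"
```

```text
clock: 14.03
tcp_pos: [0.5002, -0.0582, 0.0259]
orientation: [-0.0, -0.024, 1.0, 0.0]
wrist_force: [-0.3, 0.1, -3.5]
finger_gap: 0.0586
clock: 14.45
tcp_pos: [0.5002, -0.0582, 0.0247]
orientation: [0.0, -0.024, 1.0, -0.0]
wrist_force: [-5.1, 0.5, 8.3]
finger_gap: 0.059
t 14.45 tcp [ 0.5002 -0.0582  0.0247] eul xyz [-1.7999e+02  2.0000e-02 -1.7728e+02] F [-5.08  0.5   8.28] gap 0.059 j [-0.275  0.355 -0.477  0.739 -0.    -0.323]
toolaxes(cols) [[-0.999, -0.048, 0.0], [-0.048, 0.999, -0.0], [-0.0, -0.0, -1.0]]
```

View pics/s6.png

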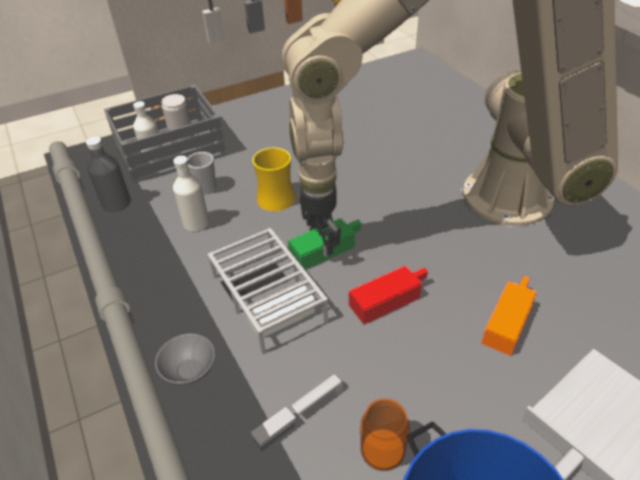

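The caddy is down in front of the bay at (245,320) with the tab toward the robot, and the wrist force shows contact. I'll release, raise and look.

```bash
python3 -m creep '{"hand":[85,85,85,85,85],"delta_pos":[[0,0,0],[0,0,0],[0,0,0],[0,0,0],[0,0,0]],"turn":[0,0,0,0,0]}'
python3 -m creep '{"hand":[85,85,85,85,85],"delta_pos":[[0,0,0],[0,0,-0.02],[0,0,-0.03],[0,0,-0.04],[0,0,-0.04]],"turn":[0,0,0,0,0]}'
python3 -m creep '{"hand":[85,85,85,85,85],"delta_pos":[[0.02,0,-0.01],[0.03,0,0],[0.03,0,0],[0.02,0,0],[0,0,0]],"turn":[0,0,0,0,0]}'
python3 -c "
from h import *
st()
cam('wrist','w7.png')
for n in ('wrist','scene','top'):
  try: green(n,.0475)
  except Exception as e: print(n,'none')
cam('scene','s7.png')
"
```

```text
clock: 14.92
tcp_pos: [0.5008, -0.0584, 0.0232]
orientation: [0.0, -0.024, 1.0, -0.0]
wrist_force: [0.7, 0.4, 0.3]
finger_gap: 0.0851
clock: 15.33
tcp_pos: [0.4995, -0.058, 0.1275]
orientation: [-0.001, -0.024, 1.0, 0.0]
wrist_force: [0.4, -0.4, 0.5]
finger_gap: 0.0847
clock: 15.75
tcp_pos: [0.4171, -0.0614, 0.1348]
orientation: [-0.001, -0.023, 1.0, 0.0]
wrist_force: [-0.8, -0.8, 0.8]
finger_gap: 0.085
t 15.75 tcp [ 0.4171 -0.0614  0.1348] eul xyz [ 1.7995e+02 -1.7000e-01 -1.7732e+02] F [-0.85 -0.82  0.77] gap 0.085 j [-0.337  0.088 -0.511  0.974 -0.    -0.384]
toolaxes(cols) [[-0.999, -0.047, -0.003], [-0.047, 0.999, 0.001], [0.003, 0.001, -1.0]]
wrist n 19882 zpct [0.032  0.0502 0.2018]
wrist 14446 [467.9 -60.3] [142.2  57. ] 2.89
scene n 1991 zpct [0.0102 0.0475 0.0522]
scene 998 [487.4 -57.3] [168.9  60.2] 3.28
top n 333 zpct [0.0454 0.0502 0.0538]
top 273 [544.8 -54.4] [44.6 57.4] 4.79
```

View pics/w7.png

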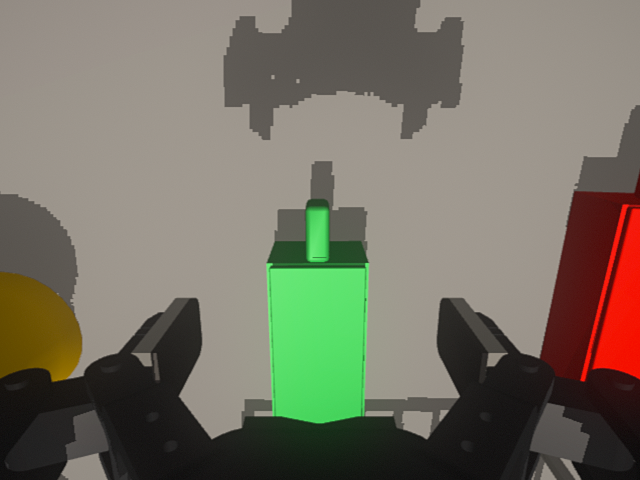

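View pics/s7.png

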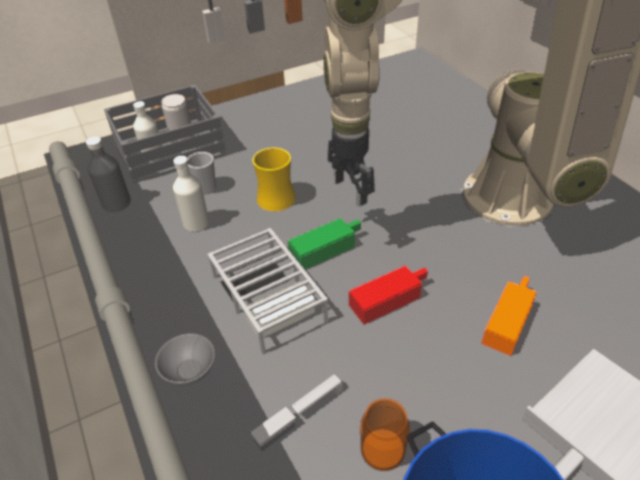

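Run:
```python
from h import *
c=cam('wrist');P=cloud(c); h=cv2.cvtColor(c['pixels'],cv2.COLOR_RGB2HSV)
g=(h[...,0]>45)&(h[...,0]<80)&(h[...,1]>100)&(c['depth']>0)
q=P[g]; q=q[q[:,2]<.06]
a=np.radians(2.85); ex=np.array([np.cos(a),np.sin(a)]); ey=np.array([-ex[1],ex[0]])
b=np.array([.6664,-.0491])
L=np.c_[(q[:,:2]-b)@ex,(q[:,:2]-b)@ey,q[:,2]]*1000
for x0 in range(-280,-100,10):
    k=L[(L[:,0]>x0)&(L[:,0]<x0+10)]
    if len(k)>10: print(x0+5,len(k),'y',np.round(np.percentile(k[:,1],[1,99]),1),'z',np.round(np.percentile(k[:,2],[5,50,95]),1))
top=L[L[:,2]>48.7]; print('top xmin',np.percentile(top[:,0],[.2,1,2]))
tab=L[(L[:,0]<-238)&(L[:,2]>40)]; print('tab',np.percentile(tab[:,0],[0,1]),np.percentile(tab[:,1],[2,98]))
st()
```

```text
-275 164 y [-7.4  4.7] z [31.1 44.8 47. ]
-265 408 y [-7.7  5.3] z [44.6 46.2 47.4]
-255 391 y [-7.8  4.8] z [44.7 46.3 47.4]
-245 395 y [-8.6  6.7] z [43.7 46.  47.2]
-235 3183 y [-30.2  27.7] z [ 8.  45.5 51.1]
-225 1598 y [-30.7  27.6] z [48.9 50.4 51.4]
-215 1551 y [-30.6  28. ] z [48.3 50.3 51.4]
-205 1500 y [-30.7  27.9] z [48.7 50.3 51.4]
-195 1446 y [-30.7  27.8] z [48.8 50.3 51.4]
-185 1385 y [-30.7  27.9] z [48.9 50.3 51.3]
-175 1351 y [-30.7  27.8] z [48.7 50.3 51.3]
-165 1317 y [-30.7  28.1] z [48.6 50.2 51.3]
-155 1249 y [-30.6  27.7] z [48.9 50.3 51.2]
-145 1223 y [-30.8  28.1] z [48.7 50.3 51.2]
-135 1180 y [-30.6  27.7] z [48.9 50.2 51.2]
-125 275 y [-30.9  34.2] z [45.1 50.  51. ]
top xmin [-237.88168887 -237.32721859 -236.54680002]
tab [-273.03606743 -272.36872939] [-25.77327446  22.92896028]
t 16.05 tcp [ 0.4217 -0.0623  0.1351] eul xyz [-1.7998e+02  4.0000e-02 -1.7727e+02] F [ 0.33 -0.36 -0.1 ] gap 0.0851 j [-0.335  0.094 -0.504  0.972  0.    -0.383]
toolaxes(cols) [[-0.999, -0.048, 0.001], [-0.048, 0.999, -0.0], [-0.001, -0.0, -1.0]]
```

```bash
python3 -c "
from h import *
go([.4037,-.0636,.030],-177.15)"
```

```text
shift total [ 0.0226 -0.0006  0.1314] mm 106.7 min rows 2.6
turn total -0.025
```

```bash
python3 -m creep '{"hand":[50,50,50,50,50],"delta_pos":[[0.0226,-0.0006,0],[0,0,0.03],[0,0,0.03],[0,0,0.03],[0,0,0.02]],"turn":[0,0,0,0,0]}'
python3 -m creep '{"hand":[50,50,50,50,50],"delta_pos":[[0,0,0.015],[0,0,0.0064],[0,0,0],[0,0,0],[0,0,0]],"turn":[0,0,0,0,0]}'
python3 -c "
from h import *
st();go([.4037,-.0636,.030],-177.15)
cam('wrist','w8.png')"
```

```text
clock: 16.47
tcp_pos: [0.4024, -0.0632, 0.0453]
orientation: [-0.001, -0.024, 1.0, 0.0]
wrist_force: [0.1, -0.1, -0.7]
finger_gap: 0.0499
clock: 16.88
tcp_pos: [0.4034, -0.0637, 0.0306]
orientation: [0.001, -0.024, 1.0, -0.0]
wrist_force: [-0.7, -0.9, 0.3]
finger_gap: 0.0498
t 16.883 tcp [ 0.4034 -0.0637  0.0306] eul xyz [-1.7997e+02  7.0000e-02 -1.7728e+02] F [-0.65 -0.92  0.29] gap 0.0498 j [-0.354  0.19  -0.696  0.683 -0.    -0.401]
toolaxes(cols) [[-0.999, -0.047, 0.001], [-0.047, 0.999, -0.001], [-0.001, -0.001, -1.0]]
shift total [-0.0004  0.0001  0.0008] mm 0.7 min rows 0.0
turn total -0.026
```

View pics/w8.png

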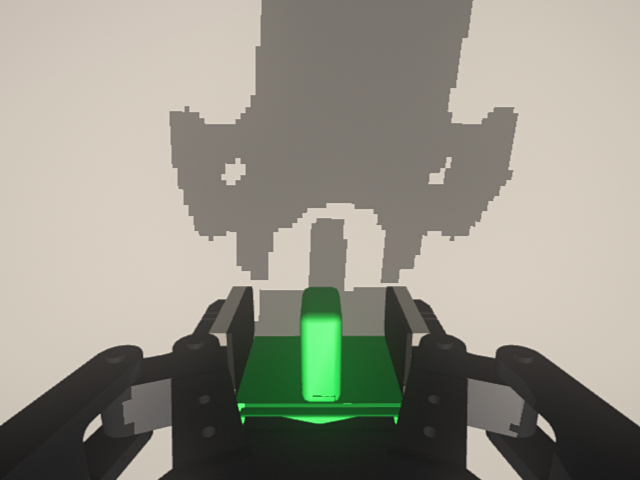

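The tab at (345,320) is centred between the pads. I'll close on it.

```bash
python3 -m creep '{"hand":[5,5,5,5,5],"delta_pos":[[0,0,0],[0,0,0],[0,0,0],[0,0,0],[0,0,0]],"turn":[0,0,0,0,0]}' 30
python3 -c "
from h import *
s=st()
a=np.radians(2.85); ex=np.array([np.cos(a),np.sin(a)])
go(list(np.array(s['tcp_pos'])[:2]+.172*ex)+[s['tcp_pos'][2]])"
```

```text
clock: 17.35
tcp_pos: [0.4029, -0.0635, 0.0305]
orientation: [0.0, -0.024, 1.0, -0.0]
wrist_force: [-0.8, 1.5, 5.5]
finger_gap: 0.0134
t 17.35 tcp [ 0.4029 -0.0635  0.0305] eul xyz [-1.7998e+02  5.0000e-02 -1.7728e+02] F [-0.77  1.52  5.55] gap 0.0134 j [-0.354  0.189 -0.697  0.683  0.    -0.401]
toolaxes(cols) [[-0.999, -0.047, 0.001], [-0.047, 0.999, -0.0], [-0.001, -0.0, -1.0]]
shift total [-2.15e-01  5.00e-04  2.00e-04] mm 172.0 min rows 4.1
```

```bash
python3 -m creep '{"hand":[5,5,5,5,5],"delta_pos":[[-0.002,0,0],[-0.004,0,0],[-0.006,0,0],[-0.006,0,0],[-0.006,0,0]],"turn":[0,0,0,0,0]}'
for i in 1 2; do python3 -m creep '{"hand":[5,5,5,5,5],"delta_pos":[[-0.006,0,0],[-0.006,0,0],[-0.006,0,0],[-0.006,0,0],[-0.006,0,0]],"turn":[0,0,0,0,0]}';done
python3 -c "
from h import *
s=st(); cam('scene','s9.png')"
```

```text
clock: 17.77
tcp_pos: [0.4169, -0.0621, 0.0303]
orientation: [-0.004, -0.023, 1.0, -0.0]
wrist_force: [-15.7, -0.7, 23.1]
finger_gap: 0.0136
clock: 18.18
tcp_pos: [0.4412, -0.061, 0.0303]
orientation: [-0.004, -0.023, 1.0, -0.0]
wrist_force: [-15.6, -0.5, 21.7]
finger_gap: 0.0132
clock: 18.6
tcp_pos: [0.4656, -0.06, 0.0304]
orientation: [-0.004, -0.023, 1.0, -0.0]
wrist_force: [-13.6, -0.6, 19.1]
finger_gap: 0.0132
t 18.6 tcp [ 0.4656 -0.06    0.0304] eul xyz [-179.98   -0.42 -177.32] F [-13.63  -0.58  19.09] gap 0.0132 j [-0.298  0.297 -0.546  0.734 -0.003 -0.344]
toolaxes(cols) [[-0.999, -0.047, -0.007], [-0.047, 0.999, -0.001], [0.007, -0.0, -1.0]]
```

View pics/s9.png

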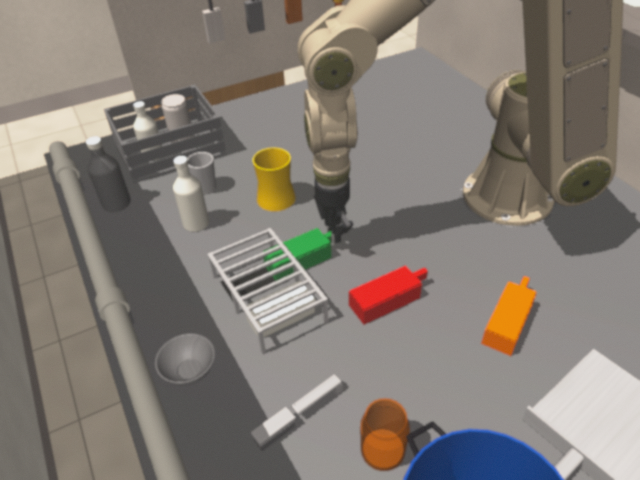

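It's sliding straight and its front is under the rack at (255,285). The drag presses it down about 20 N, so I'll check pitch before going on.

```bash
cat > chk.py <<'E'
from h import *
a=np.radians(2.85); ex=np.array([np.cos(a),np.sin(a)]); ey=np.array([-ex[1],ex[0]]); b=np.array([.6664,-.0491])
for n in ('wrist','scene'):
    c=cam(n);P=cloud(c); h=cv2.cvtColor(c['pixels'],cv2.COLOR_RGB2HSV)
    g=(h[...,0]>45)&(h[...,0]<80)&(h[...,1]>100)&(c['depth']>0)
    q=P[g]; q=q[q[:,2]<.06]; L=np.c_[(q[:,:2]-b)@ex,(q[:,:2]-b)@ey,q[:,2]]*1000
    for x0 in range(-280,80,15):
        k=L[(L[:,0]>x0)&(L[:,0]<x0+15)]
        if len(k)>10: print(n,x0+7,len(k),'y',np.round(np.percentile(k[:,1],[1,99]),1),'z',np.round(np.percentile(k[:,2],[5,50,95]),1))
E
python3 chk.py
```

```text
wrist -213 1358 y [-7.9  5. ] z [26.  39.8 46.4]
wrist -198 1773 y [-8.5  5. ] z [44.9 46.3 47.7]
wrist -183 1441 y [-8.5  4.9] z [44.7 46.2 47.2]
wrist -168 1359 y [-12.    8.3] z [39.4 46.3 50.5]
scene -183 38 y [-9.3  5.9] z [28.6 43.9 49.8]
scene -168 136 y [-26.2  29.7] z [ 9.3 47.5 51.9]
scene -153 204 y [-28.1  29.7] z [ 8.2 47.9 52.1]
scene -138 201 y [-27.1  29.3] z [ 8.7 48.3 51.9]
scene -123 215 y [-27.2  29.9] z [ 8.9 48.3 52.4]
scene -108 200 y [-26.7  29.9] z [11.  48.2 52. ]
scene -93 150 y [-27.7  29.4] z [35.1 49.4 52.6]
scene -63 68 y [-10.4  29.4] z [15.7 48.2 51.9]
scene -48 73 y [-12.   28.7] z [14.1 48.8 52.3]
scene -33 82 y [-19.9  27.7] z [ 7.4 43.  51.5]
```

Tab top still reads 46.3 mm, so it hasn't lifted, and it's centred in y. I'll continue.

```bash
for i in 1 2 3; do python3 -m creep '{"hand":[5,5,5,5,5],"delta_pos":[[-0.006,0,0],[-0.006,0,0],[-0.006,0,0],[-0.006,0,0],[-0.006,0,0]],"turn":[0,0,0,0,0]}';done
python3 chk.py
python3 -c "
from h import *
s=st(); cam('scene','s10.png')"
```

```text
clock: 19.17
tcp_pos: [0.4899, -0.0589, 0.0304]
orientation: [-0.003, -0.023, 1.0, -0.0]
wrist_force: [-11.8, -0.7, 16.5]
finger_gap: 0.0135
clock: 19.58
tcp_pos: [0.5141, -0.0578, 0.0303]
orientation: [-0.003, -0.023, 1.0, -0.0]
wrist_force: [-11.8, -0.6, 15.8]
finger_gap: 0.0136
clock: 20.0
tcp_pos: [0.5384, -0.0567, 0.0304]
orientation: [-0.003, -0.023, 1.0, -0.0]
wrist_force: [-10.1, -1.3, 14.4]
finger_gap: 0.0135
wrist -138 1841 y [-8.3  4.9] z [26.5 43.8 47. ]
wrist -123 1715 y [-8.7  4.8] z [44.9 46.2 47.6]
wrist -108 2378 y [-11.9   7.9] z [40.9 46.2 50.1]
scene -108 41 y [-7.9  8. ] z [32.4 43.4 47.6]
scene -93 117 y [-26.4  27.6] z [40.8 49.3 52.5]
scene -63 70 y [-11.4  28.5] z [13.9 48.8 52.3]
scene -48 71 y [-13.   27.8] z [13.6 48.2 52.6]
scene -33 73 y [-11.2  28.8] z [12.5 48.7 52.8]
scene -18 77 y [-12.6  29.4] z [13.3 49.  52.8]
scene -3 78 y [-12.4  27.7] z [12.6 48.5 53. ]
scene 12 82 y [-10.5  28.1] z [11.7 48.6 51.9]
scene 27 81 y [-12.   29.1] z [13.2 47.8 52.1]
scene 42 61 y [-24.8  27.9] z [12.5 42.4 52.1]
t 20.1 tcp [ 0.54   -0.0568  0.0304] eul xyz [-1.7999e+02 -1.7000e-01 -1.7730e+02] F [-5.83 -0.75 10.2 ] gap 0.0136 j [-0.252  0.413 -0.366  0.795 -0.001 -0.299]
toolaxes(cols) [[-0.999, -0.047, -0.003], [-0.047, 0.999, -0.0], [0.003, -0.0, -1.0]]
```

View pics/s10.png

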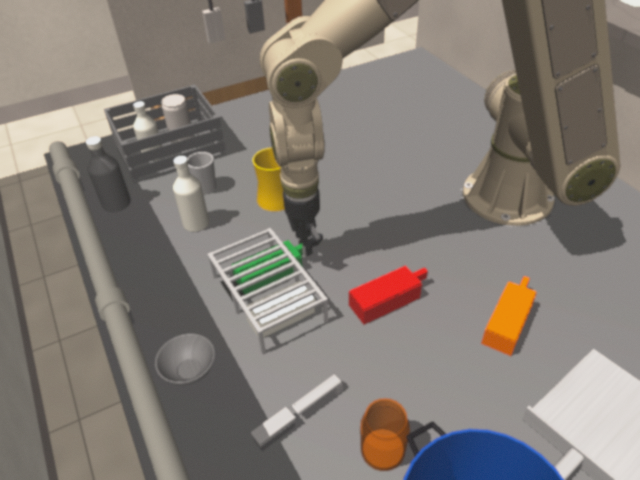

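The box is mostly under the rack, still flat (tab 46.2 mm) and centred. About 34 mm remain.

```bash
python3 -m creep '{"hand":[5,5,5,5,5],"delta_pos":[[-0.005,0,0],[-0.006,0,0],[-0.006,0,0],[-0.006,0,0],[-0.005,0,0]],"turn":[0,0,0,0,0]}'
python3 -m creep '{"hand":[5,5,5,5,5],"delta_pos":[[-0.005,0,0],[-0.003,0,0],[0,0,0],[0,0,0],[0,0,0]],"turn":[0,0,0,0,0]}'
python3 chk.py
python3 -c "
from h import *
s=st(); c=cam('wrist','w11.png'); print(np.round(c['origin'],3))
P=cloud(c)
a=np.radians(2.85); ex=np.array([np.cos(a),np.sin(a)]); b=np.array([.6664,-.0491])
g=(cv2.cvtColor(c['pixels'],cv2.COLOR_RGB2HSV)[...,1]<60)&(P[...,2]>.055)&(P[...,2]<.08)
q=P[g]; x=((q[:,:2]-b)@ex)*1000
if len(x)>20: print('rack front?',len(x),np.percentile(x,[0,1,5,50]))
"
```

```text
clock: 20.57
tcp_pos: [0.5612, -0.0557, 0.0304]
orientation: [-0.003, -0.023, 1.0, -0.0]
wrist_force: [-9.1, -0.2, 12.5]
finger_gap: 0.0136
clock: 20.98
tcp_pos: [0.5683, -0.0554, 0.0304]
orientation: [-0.002, -0.024, 1.0, -0.0]
wrist_force: [-7.4, 0.5, 10.7]
finger_gap: 0.0136
wrist -108 1884 y [-8.5  4.6] z [26.2 43.6 47. ]
wrist -93 1708 y [-8.8  4.6] z [44.8 46.2 47.5]
wrist -78 2368 y [-12.2   7.8] z [40.9 46.2 50.2]
scene -63 69 y [-11.7  29. ] z [12.7 48.4 52. ]
scene -48 74 y [-10.8  28.4] z [11.6 48.1 51.6]
scene -33 79 y [-13.6  29.5] z [12.8 48.1 52.1]
scene -18 81 y [-12.   29.2] z [13.  48.6 52.7]
scene -3 76 y [-11.7  29.8] z [12.6 48.6 51.7]
scene 12 82 y [-12.9  28.2] z [12.1 48.  51.9]
scene 27 83 y [-12.1  28.9] z [12.5 48.6 51.6]
scene 42 84 y [-12.3  29.3] z [13.4 48.4 52. ]
scene 57 40 y [-10.3  27.5] z [46.5 49.2 52.3]
scene 72 13 y [-19.6  10.4] z [ 8.3 13.7 17.1]
t 21.083 tcp [ 0.5683 -0.0554  0.0304] eul xyz [-179.98   -0.2  -177.3 ] F [-6.25  0.38  9.25] gap 0.0132 j [-0.237  0.458 -0.292  0.825 -0.001 -0.284]
toolaxes(cols) [[-0.999, -0.047, -0.003], [-0.047, 0.999, -0.0], [0.003, -0.0, -1.0]]
[ 0.5   -0.059  0.163]
rack front? 14178 [-112.50670225 -111.84911058 -110.94991651 -105.43011032]
```

View pics/w11.png

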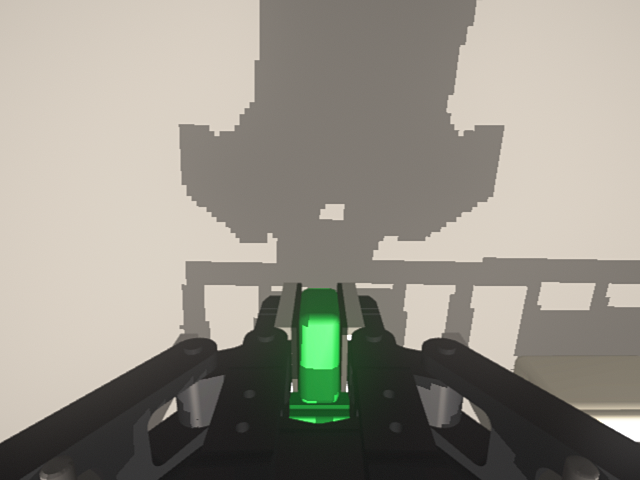

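```bash
python3 -c "
from h import *
a=np.radians(2.85); ex=np.array([np.cos(a),np.sin(a)]);ey=np.array([-ex[1],ex[0]]); b=np.array([.6664,-.0491])
c=cam('wrist');P=cloud(c)
for k in (540,570,600,630):
  for r in range(350,440,8):
    p=P[r,k]; print(k,r,np.round(((p[:2]-b)@ex)*1000,1),np.round(((p[:2]-b)@ey)*1000),round(p[2]*1000,1),end=' | ')
  print()
c=cam('scene');P=cloud(c)
q=P.reshape(-1,3); q=q[(q[:,2]>.064)&(q[:,2]<.078)&(q[:,0]>.5)]
L=np.c_[(q[:,:2]-b)@ex,(q[:,:2]-b)@ey]*1000
for lo in range(-50,180,20):
  k=L[(L[:,1]>lo)&(L[:,1]<lo+20)&(L[:,0]<90)&(L[:,0]>-90)]
  if len(k)>10: print(lo,len(k),np.round(np.percentile(k[:,0],[1,3,97,99]),1))
"
```

```text
540 350 -65.9 99.0 -0.0 | 540 358 -65.6 96.0 6.0 | 540 366 -65.2 93.0 11.4 | 540 374 -65.1 90.0 17.0 | 540 382 -64.2 88.0 21.1 | 540 390 -109.4 47.0 86.2 | 540 398 -110.0 45.0 89.6 | 540 406 -110.5 44.0 92.7 | 540 414 -110.1 43.0 94.6 | 540 422 -109.6 42.0 96.3 | 540 430 -108.7 41.0 97.4 | 540 438 -107.9 41.0 98.6 | 
570 350 -66.0 113.0 0.3 | 570 358 -65.6 109.0 6.0 | 570 366 -65.5 106.0 11.9 | 570 374 -65.5 103.0 17.6 | 570 382 -65.9 99.0 23.4 | 570 390 -65.8 96.0 28.4 | 570 398 -65.8 93.0 33.0 | 570 406 -110.1 50.0 92.2 | 570 414 -110.3 49.0 94.9 | 570 422 -110.1 47.0 96.9 | 570 430 -109.6 47.0 98.4 | 570 438 -110.0 45.0 100.8 | 
600 350 -66.4 126.0 0.9 | 600 358 -65.4 123.0 5.8 | 600 366 -65.2 119.0 11.6 | 600 374 -65.0 115.0 17.0 | 600 382 -65.8 111.0 23.4 | 600 390 -65.2 108.0 27.6 | 600 398 -65.8 105.0 33.0 | 600 406 -64.3 103.0 35.6 | 600 414 -65.3 99.0 41.1 | 600 422 -109.6 54.0 96.3 | 600 430 -110.2 52.0 99.1 | 600 438 -108.8 52.0 99.5 | 
630 350 -66.3 140.0 0.8 | 630 358 -66.0 135.0 6.9 | 630 366 -65.5 132.0 12.0 | 630 374 -65.1 128.0 17.2 | 630 382 -65.8 123.0 23.5 | 630 390 -65.4 120.0 27.8 | 630 398 -66.1 115.0 33.5 | 630 406 -64.2 114.0 35.6 | 630 414 -65.9 109.0 41.8 | 630 422 -64.5 108.0 44.2 | 630 430 -61.8 108.0 44.9 | 630 438 -109.2 57.0 100.1 | 
-50 218 [-84.4 -82.4  76.7  77.5]
-30 179 [-84.6 -83.8  76.5  77.4]
-10 335 [-83.2 -71.   75.9  77.2]
10 299 [-86.3 -84.3  75.6  76.9]
30 124 [-86.2 -84.5  76.9  77.3]
50 343 [-72.3 -69.9  75.8  77. ]
70 319 [-72.7 -70.2  76.1  76.8]
90 106 [-73.3 -72.9  76.6  76.8]
110 369 [-72.3 -70.2  75.5  76.8]
130 372 [-72.8 -70.2  75.6  76.6]
150 90 [-73.4 -72.8  76.6  76.7]
170 346 [-72.  -67.7  74.1  75.9]
```

Front edge estimates are −73.5 to −75 mm. The box face is at about −73.4, so one last advance of about 5 mm.

```bash
python3 -m creep '{"hand":[5,5,5,5,5],"delta_pos":[[-0.0025,0,0],[-0.0025,0,0],[-0.0015,0,0],[0,0,0],[0,0,0]],"turn":[0,0,0,0,0]}'
python3 -c "
from h import *
s=st(); cam('scene','s12.png')"
```

```text
clock: 21.65
tcp_pos: [0.573, -0.0552, 0.0304]
orientation: [-0.002, -0.024, 1.0, -0.0]
wrist_force: [-8.2, 0.1, 9.9]
finger_gap: 0.0135
t 21.65 tcp [ 0.573  -0.0552  0.0304] eul xyz [-179.98   -0.25 -177.3 ] F [-8.21  0.07  9.9 ] gap 0.0135 j [-0.235  0.466 -0.278  0.831 -0.001 -0.282]
toolaxes(cols) [[-0.999, -0.047, -0.004], [-0.047, 0.999, -0.0], [0.004, -0.0, -1.0]]
```

View pics/s12.png

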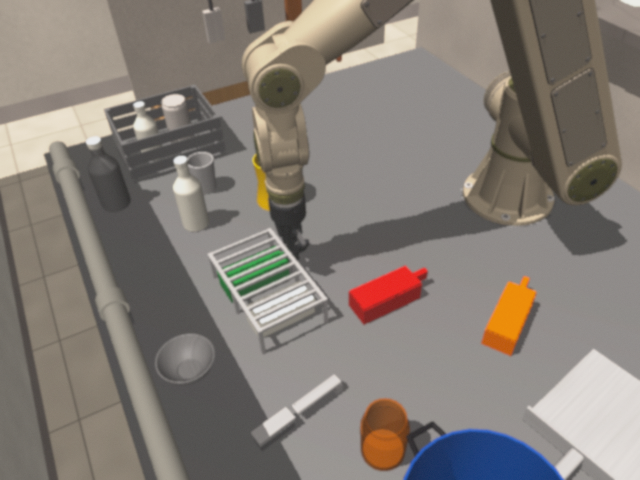

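```bash
python3 -m creep '{"hand":[35,35,35,35,35],"delta_pos":[[0,0,0],[0,0,0],[0,0,0],[0.004,0,0],[0.008,0,0]],"turn":[0,0,0,0,0]}'
python3 -m creep '{"hand":[35,35,35,35,35],"delta_pos":[[0.015,0,0],[0.02,0,0],[0.03,0,0],[0.03,0,-0.02],[0.02,0,-0.04]],"turn":[0,0,0,0,0]}'
python3 -m creep '{"hand":[35,35,35,35,35],"delta_pos":[[0,0,-0.04],[0,0,-0.04],[0,0,-0.03],[0,0,0],[0,0,0]],"turn":[0,0,0,0,0]}'
python3 -m creep '{"hand":[35,35,35,35,35],"delta_pos":[[0,-0.04,0],[0,-0.04,0],[0,-0.04,0],[0,-0.04,0],[0,-0.04,0]],"turn":[0,0,0,0,0]}'
python3 chk.py
python3 -c "
from h import *
s=st(); cam('scene','s13.png');cam('top','t13.png');cam('wrist','w13.png')"
```

```text
clock: 22.12
tcp_pos: [0.5664, -0.0558, 0.0298]
orientation: [0.0, -0.024, 1.0, -0.0]
wrist_force: [0.5, -0.1, -0.5]
finger_gap: 0.0354
clock: 22.53
tcp_pos: [0.4678, -0.0587, 0.0746]
orientation: [-0.005, -0.024, 1.0, 0.001]
wrist_force: [0.1, -0.7, 0.3]
finger_gap: 0.0349
clock: 22.95
tcp_pos: [0.4747, -0.0603, 0.1674]
orientation: [0.002, -0.024, 1.0, -0.001]
wrist_force: [0.5, 0.7, -0.6]
finger_gap: 0.0353
clock: 23.37
tcp_pos: [0.4803, -0.2205, 0.164]
orientation: [-0.001, -0.024, 1.0, 0.001]
wrist_force: [1.0, 0.5, 0.8]
finger_gap: 0.0353
wrist -108 350 y [-9.4  2.7] z [25.6 37.6 46.2]
wrist -93 340 y [-9.9  3.5] z [28.3 45.4 46.8]
wrist -63 105 y [-26.8  34. ] z [10.5 23.1 34.8]
wrist -48 62 y [-15.6  -9.2] z [49.7 50.4 51.3]
wrist -3 204 y [-33.2 -27.1] z [26.8 44.5 50.5]
wrist 12 189 y [-33.3 -30.8] z [21.7 31.5 44.9]
wrist 27 19 y [-33.  -32.1] z [20.1 22.3 26.9]
scene -93 23 y [-5.5  5.8] z [39.9 43.5 47.7]
scene -63 43 y [-10.6  28.4] z [12.8 49.1 51.7]
scene -48 73 y [-11.5  28.7] z [13.7 48.3 52.2]
scene -33 73 y [-11.7  28. ] z [13.6 48.8 52.3]
scene -18 74 y [-10.3  28.3] z [12.6 48.8 52. ]
scene -3 77 y [-11.7  28.9] z [13.7 48.5 52.1]
scene 12 80 y [-12.1  29.1] z [12.2 48.5 51.8]
scene 27 80 y [-11.3  29.7] z [13.6 48.5 52.3]
scene 42 86 y [-11.2  29.6] z [13.1 48.5 52.1]
scene 57 41 y [-10.7  26.5] z [45.9 49.7 52.5]
scene 72 60 y [-22.6  27.4] z [13.7 27.2 39.6]
t 23.467 tcp [ 0.4811 -0.2236  0.164 ] eul xyz [-1.7998e+02 -8.0000e-02 -1.7756e+02] F [-0.4   0.28  0.28] gap 0.0351 j [-5.860e-01  2.660e-01 -2.150e-01  1.091e+00 -1.000e-03 -6.280e-01]
toolaxes(cols) [[-0.999, -0.043, -0.001], [-0.043, 0.999, -0.0], [0.001, -0.0, -1.0]]
```

View pics/s13.png

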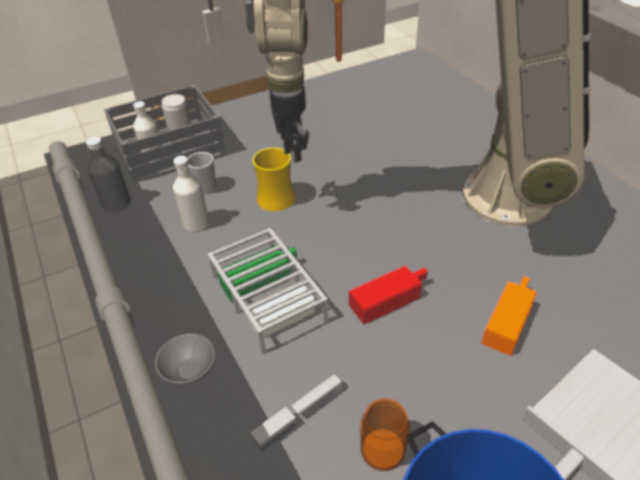

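View pics/t13.png

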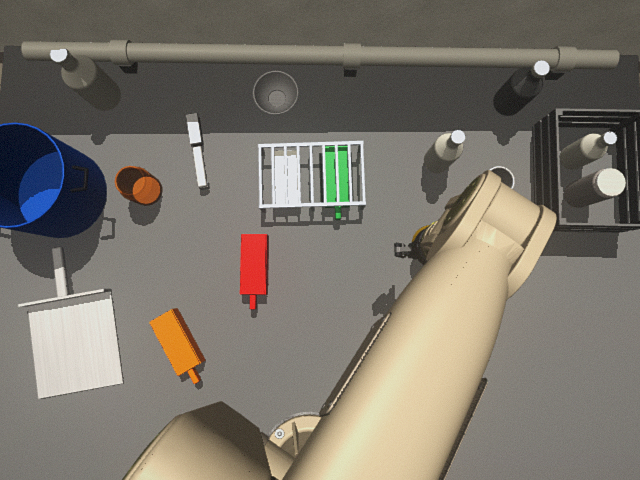

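View pics/w13.png

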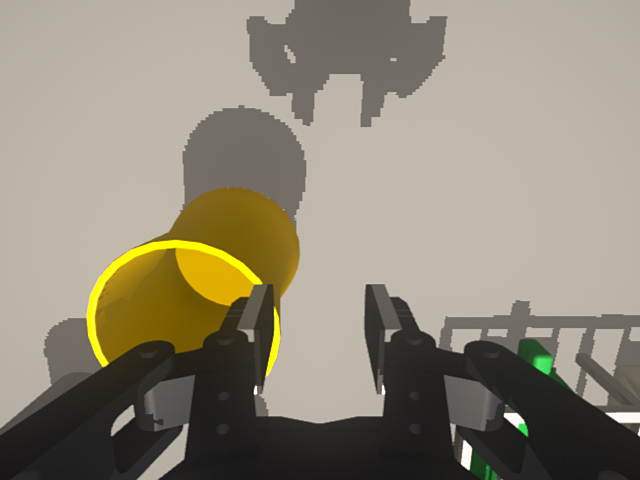

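```bash
python3 -m creep '{"hand":[35,35,35,35,35],"delta_pos":[[0.02,0.02,-0.02],[0.02,0.02,-0.03],[0.02,0.02,-0.03],[0,0,0],[0,0,0]],"turn":[0,0,0,0,0]}'
python3 -c "
from h import *
a=np.radians(2.85); ex=np.array([np.cos(a),np.sin(a)]);ey=np.array([-ex[1],ex[0]]); b=np.array([.6664,-.0491])
for n in ('wrist','top'):
  c=cam(n,n+'14.png');P=cloud(c); h=cv2.cvtColor(c['pixels'],cv2.COLOR_RGB2HSV)
  g=(h[...,0]>45)&(h[...,0]<80)&(h[...,1]>100)&(c['depth']>0)
  q=P[g]; q=q[q[:,2]<.06]; L=np.c_[(q[:,:2]-b)@ex,(q[:,:2]-b)@ey,q[:,2]]*1000
  print(n,len(L))
  if len(L)<20: continue
  print('tab end',np.percentile(L[:,0],[0,1,3]),'max x',np.percentile(L[:,0],[97,99,100]))
  k=L[(L[:,2]<36)&(abs(L[:,1])>10)&(L[:,0]<-40)]; print('face',len(k),np.percentile(k[:,0],[5,50,95]) if len(k)>5 else '')
  k=P[(abs(P[...,2]-.071)<.004)]; k=k[(k[:,0]>.55)&(k[:,0]<.63)&(abs(k[:,1]-.01)<.12)]; x=(k[:,:2]-b)@ex*1000
  if len(x)>20: print('rack front',np.percentile(x,[1,3,10]))
st()"
```

```text
clock: 24.03
tcp_pos: [0.4313, -0.1727, 0.231]
orientation: [0.001, -0.025, 1.0, -0.001]
wrist_force: [-0.3, -0.5, -0.2]
finger_gap: 0.035
wrist 332
tab end [-103.22159356 -102.20440637  -35.3546026 ] max x [ 8.89980574 39.53676854 51.47405367]
face 0 
rack front [-76.66323084 -76.33875553 -75.88752911]
top 1106
tab end [-100.98167291  -96.19202367  -88.48824392] max x [66.70241576 69.71952213 71.1853557 ]
face 0 
rack front [-75.03649381 -74.7166918  -73.78911904]
t 24.133 tcp [ 0.4314 -0.1734  0.2293] eul xyz [ 1.8000e+02 -1.0000e-02 -1.7721e+02] F [-0.18 -0.49  1.49] gap 0.0352 j [-0.555  0.106 -0.248  1.217 -0.    -0.604]
toolaxes(cols) [[-0.999, -0.049, -0.0], [-0.049, 0.999, 0.0], [0.0, 0.0, -1.0]]
```

View pics/top14.png

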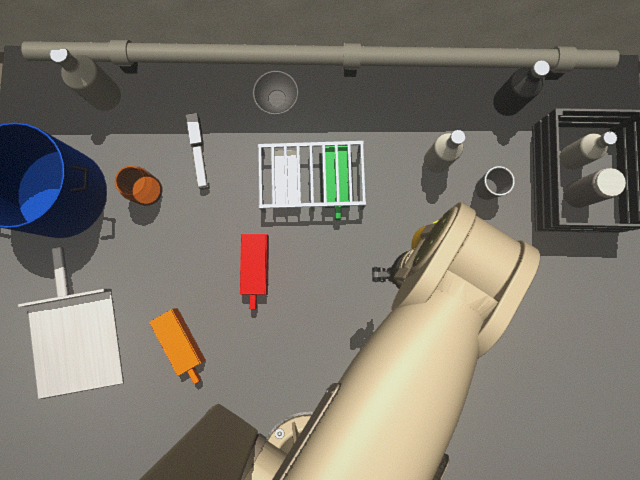

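The tab stands out about 27 mm of its 34 mm, so the box face is about 6–7 mm behind the front edge. The other objects stand where they did. Handing in.

```bash
python3 -c "
from workcell import env
print(env.hand_in())"
```

```text
the job is handed in; nothing more can be done
None
```

I shut the lid, carried the green caddy to the rack and set it down about 24 mm in front of the empty bay, tab facing the robot, and let go. I then gripped it by the tab, slid it about 170 mm along the liner into the bay, let go and backed away. It was handed in at about 24 s; `hand_in` gave no verdict.

**Final position:** the tab end reads −102 mm in the bay frame and the rack's front edge −75 to −77 mm. That leaves about 27 mm of the 34 mm tab sticking out, and the box's end about 6–7 mm behind the front edge. I worked this out from the tab; I got no direct reading of the box's end face after the slide. The caddy is within about 1–3 mm of the bay's centre line.

**Sliding flat:** the tab's top read 46.2–46.3 mm at the three checks during the slide, the same as before it. The pads pressed the caddy down with about 10–23 N while sliding, and I saw no sign of lifting or rack contact.

**Disagreements:**
- The cameras differ by about 2 mm on where the rack's front edge is, from −73.5 to −77 mm.
- During the slide the fingers came within about 3–4 mm of the front edge by my estimate, but I saw no contact.

**Other objects:** in the last top view everything visible stands where it started. The arm partly hid the yellow holder there. An earlier wrist view showed it upright.

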